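Stop a test stand rocking and flip its tag to green

ROBOT

A 6-joint arm with a two-finger parallel gripper is mounted at the origin on a cart in front of the work surface, level with it; the furniture and walls round the work are solid. World frame = base frame: x ahead of the robot, y to its left, z up, the work surface at z = 0. Lengths are in m, angles in rad, forces in N, time in s.
With the tool pointing down it reaches from about 0.25 to 0.775 m from the base axis. Payload 4 kg.
Tool frame: the origin (TCP) lies midway between the tips of the shut fingers; the grasp point (between the pads) lies 19 mm behind it (robot.tcp_to_grasp is the distance from the TCP to the grasp point, in m); z points along the fingers, y is the line along which they close (so a half turn about z gives the same grasp; the last joint's range is limited). The gripper opens to 94 mm and grips with 3 to 60 N. Pads are 16 mm wide; open, the fingers measure 119 mm over their backs; the gripper's body (75 mm by 177 mm) begins 78 mm behind the grasp point.
Start: joints at [1.101, 0.087, 1.371, -0, 1.684, -0.103], TCP at [0.197, 0.513, 0.206] pointing down, gripper open.
Joint ranges: [-3.1, 3.1], [-0.76, 2.03], [0.27, 2.55], [-1.08, 4.22], [0.17, 2.65], [-2.57, 2.57]. Speed limits (rad/s): [2.79, 2.79, 3.14, 3.14, 3.14, 3.14].

INTERFACE

Orientations are given as [roll, pitch, yaw] about the fixed x, y, z axes, in that order (R = Rz(yaw) Ry(pitch) Rx(roll)).
In Python, from bench import robot, viewer gives the robot as it stands. The module is installed in compiled form; this text tells all that it offers.
- The arm moves only by the shell command python3 -m handwheel 'ROWS' [OPENING]. ROWS is JSON, a list of rows, each a list of 6 numbers: the shift along the tool's x, y, z in units of 0.2 m (1.0 is 0.2 m), then the turn, a rotation vector about the tool's x, y, z in units of 30 degrees (1.0 is 30 degrees). In form: [[x, y, z, wx, wy, wz], ...]. A call has 1 to 10 rows; each row is the pose to reach, as a shift and turn from the pose commanded when the call began, along the tool's axes at that moment; what a row does not reach only later rows make up. A row lasts 1/12 s, in which the tool goes at most 41.7 mm and 7.16 degrees, less where a joint would pass 70% of its speed; a pose out of reach is approached as far as the arm can. A call with a number of a shift or a turn outside -1 to 1 is refused whole. A call with a gripper value outside its range is refused whole. OPENING is the gripper's target within -1 to 1 (shut at 1, half-way at 0, fully open at -1), set as the call begins (- or left out, the last holds). The fingers move at their own pace and stop on an object; the grip force is fixed at half the most. Time passes only in rows, so rows that repeat a pose let the fingers close. It gives the time, the measured TCP pose, the force, the opening and the grip force at its end, in the units of the state.
- robot.get_obs(): the state, without advancing time (a new reading comes with each control period).
- viewer.snapshot(name): name is "side" or "top" or "wrist"; returns the picture (400x640x3 uint8, red, green, blue); there is no depth.
- viewer.calibration(name): a dict with "fx", "fy", "cx", "cy" (pixels), "R" (3x3) and "t" (3): a world point X has camera coordinates R X + t. Camera axes: x right, y down, z forward; pixel columns grow to the right and rows downward; lengths in m; the calibration is good to about 2 mm. The wrist camera is an equidistant fisheye: a pixel r from the principal point sees the ray r / f radians off the axis. A picture is of the moment at which its call begins: read the wrist's pose just before it. calibration takes no time and is no camera call; for the wrist camera it gives the pose at the moment of the call.
- robot.close_job(): hands the job in; it is judged then, once.
The state is a dict: "time": time; "joint_positions": joint angles; "qvel": joint speeds; "joint_torque": joint torques, N m; "tool_pos": TCP position; "ee_rot": TCP orientation; "wrist_force": force on the tool from outside, world axes, zero at the start; "wrist_torque": the same for the moment, N m; "width": finger opening in m; "finger_force": force on a finger pad.
Only numpy, scipy, OpenCV 4.12 (cv2) and the standard library are available. Lean on these libraries where they do the work, as an engineer would, in place of code of your own. Each camera call takes 0.05 s, during which the arm holds its last target. There are 200 camera calls.

TASK

The blue test stand rocks because its front left foot is screwed too far up. Turn the orange knob over that foot until the stand bears firmly on all four feet and no longer rocks, let go of it, and only then turn the tag on its post half a turn so that the green face is fully to the front. Leave the stand where it is and do not disturb the things around it.

Things in the scene. Friction and masses are not known exactly. Their poses are not given: they have to be found in the camera images.
- stand: loose test stand, 1.7 to 2.2 kg: blue steel plate 200 (x) x 210 (y) x 10 mm on four rubber feet, with a white back box, a strip, an orange knob and a red/green tag. Origin: midway between the feet, level with the undersides of the three fixed feet; x from its front edge to its rear, y left, z up. Feet at x = +-80, y = +-85 mm; plate top at z = 34 mm. Front is the robot's side
- plate_middle (a point): middle of the plate's top. The front left foot is a screw foot, at first hanging 2 to 5 mm over the desk (how much is not shown); pushed, that corner sags 0.25 mm per N, then at 4 to 6 N rocks down until the foot stands. The three fixed feet yield 0.1 mm per N. Best set about 0.9 mm of screw travel past first touch with nothing pushing; from 0.2 to 1.6 mm all four feet bear, more lifts its neighbours
- knob_grip (a point): on the axis of the orange round ribbed knob over the front left foot, 14 mm under its top; fixed to the stand. Knob 35 mm in diameter, 36 mm tall (38 to 74 mm above the stand's origin), stays at its height. Clockwise seen from above drives the foot down 1.9 mm per rad (12 mm per turn); it turns with 0.05 N m, stays as left
- tag (a joint): turn of the tag about its upright post, rad, counterclockwise seen from above: 0 = red face to the stand's front, 3.14 = green face to the front. Stops at 0 and 3.14; light friction (0.02 N m), stays where it is left
- tag_axis (a point): on the tag's post axis at mid-height of the tag, 118 mm above the stand's origin; fixed to the stand. Tag: upright plate 100 mm wide, 55 mm tall, 12 mm thick (centre sleeve 21 mm), centred on the post, red and green faces; at joint 0 its two 50 mm wings point along the stand's +-y. The post ends 9 mm above the tag
- paint_brush: flat paint brush with a wooden handle, 194 mm long, bystander; origin under its middle
- conduit_box: round white conduit box with spouts, 65 x 103 x 29 mm, bystander; origin under its middle
- screw_box: brown cardboard box of screws, 56 x 85 x 42 mm, bystander; origin under its middle
- marker: marker pen lying down, white barrel and black cap, 132 mm long, bystander; origin under its middle
- coupling: white conduit sleeve lying down, 24 mm thick, 50 mm long, bystander; origin under its middle

How it is judged:
By the outcome, as a careful person would: the job done as asked, in the order asked, and still so for the second after the job is handed in, with the robot touching nothing.
It also fails if it takes over 70 s, if anything falls off the work surface, if the arm or the gripper's body presses on something with over 40 N, if the wrist force passes 120 N, or if a joint passes its speed limit or range.

## Working session

There is one attempt and no reset: what is moved stays moved. The work goes in short steps, Python scripts to look and compute and a shell command to move; the robot and the scene stay as the last step left them, time stands still between calls to the robot, and variables do not carry over. Pictures are saved under pics/ and viewed, at most 10 in all, crops included, and the job is handed in when it is done.

```bash
mkdir -p pics
python3 - <<'E'
from bench import robot, viewer
import cv2
o=robot.get_obs()
print({k:(v if not hasattr(v,'round') else v) for k,v in o.items()})
for n in ["side","top","wrist"]:
    c=viewer.calibration(n); print(n,c)
    cv2.imwrite(f"pics/{n}0.png",viewer.snapshot(n)[:,:,::-1])
E
```

```text
{'time': 0.0, 'joint_positions': array([ 1.10090047e+00,  8.79548043e-02,  1.37222763e+00, -1.71969367e-05,
        1.68360344e+00, -1.03120958e-01]), 'qvel': array([-7.94200867e-04, -1.37477651e-03, -1.79004899e-03,  7.73212492e-05,
        4.64174352e-04, -4.87369061e-04]), 'joint_torque': array([ 8.99517363e-04, -3.40181923e+01, -3.02426434e+01,  7.18828314e-02,
        3.28494119e-02, -1.91992799e-04]), 'tool_pos': array([0.19700664, 0.51292301, 0.2043178 ]), 'ee_rot': array([-3.13940933e+00, -2.08765015e-04,  2.77481561e+00]), 'wrist_force': array([-0.60522557,  0.008958  , -0.3992001 ]), 'wrist_torque': array([ 0.02920248,  0.01135297, -0.00110992]), 'finger_force': 0.0, 'width': 0.09372038089483692}
side {'fx': 399.9206408662694, 'fy': 399.9206408662694, 'cx': 320.67269030758445, 'cy': 196.51348385289083, 'R': array([[-0.80014255, -0.59960433,  0.0157017 ],
       [-0.2608856 ,  0.32432851, -0.90925778],
       [ 0.5401024 , -0.73163219, -0.41593718]]), 't': array([0.28514929, 0.28567123, 0.60140127])}
top {'fx': 419.37510486958274, 'fy': 419.37510486958274, 'cx': 319.02336456684554, 'cy': 204.7143147578185, 'R': array([[-2.03316278e-04, -9.99576010e-01, -2.91163103e-02],
       [-9.92616022e-01,  3.73350209e-03, -1.21241465e-01],
       [ 1.21298766e-01,  2.88766658e-02, -9.92195922e-01]]), 't': array([-0.16171005,  0.49444906,  1.08309683])}
wrist {'fx': 309.70691628693146, 'fy': 309.70691628693146, 'cx': 315.59598706748113, 'cy': 200.20656035353298, 'R': array([[ 0.35974599,  0.93304839, -0.00187779],
       [ 0.89880518, -0.34600154,  0.26913228],
       [ 0.25046373, -0.09850703, -0.96310139]]), 't': array([-0.54826952, -0.02818025,  0.39170856])}
```

View pics/top0.png

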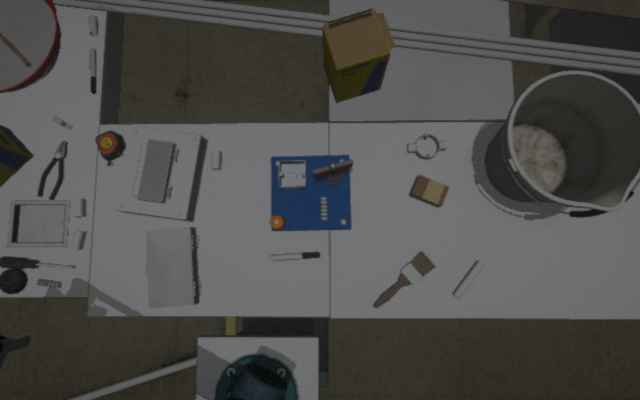

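View pics/side0.png

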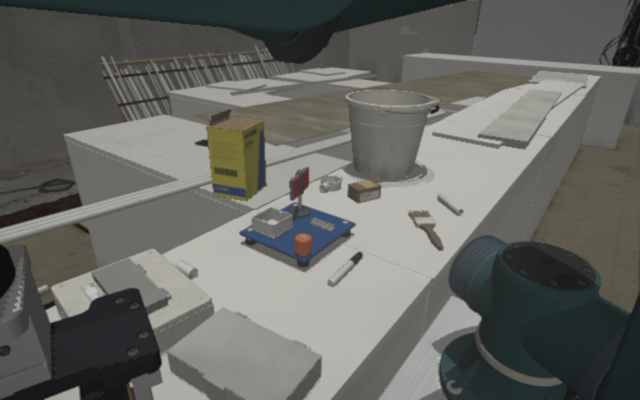

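The top view shows the blue plate at about (271–353, 155–231), the knob at (278,223), the tag at (333,170) and the marker just in front at (295,256). The side view shows the same, with the tag red.

```bash
cat > h.py <<'E'
import numpy as np, cv2
from bench import robot, viewer
def ray(c,u,v,z):
    d=np.array([(u-c['cx'])/c['fx'],(v-c['cy'])/c['fy'],1.]); R=np.array(c['R']); o=-R.T@c['t']; d=R.T@d
    return o+d*(z-o[2])/d[2]
def fray(c,u,v,z):
    a=np.array([u-c['cx'],v-c['cy']]); r=np.hypot(*a); th=r/c['fx']
    d=np.r_[a/r*np.sin(th),np.cos(th)]; R=np.array(c['R']); o=-R.T@c['t']; d=R.T@d
    return o+d*(z-o[2])/d[2]
def hsvmask(im,lo,hi): return cv2.inRange(cv2.cvtColor(im,cv2.COLOR_RGB2HSV),lo,hi)
def biggest(m):
    cs=cv2.findContours(m,cv2.RETR_EXTERNAL,cv2.CHAIN_APPROX_NONE)[0]
    return max(cs,key=cv2.contourArea)
def pr(c,X):
    p=np.array(c['R'])@X+c['t']; return c['cx']+c['fx']*p[0]/p[2],c['cy']+c['fy']*p[1]/p[2]
E
python3 - <<'E'
from h import *
im=cv2.imread('pics/top0.png')[:,:,::-1].copy(); c=viewer.calibration('top')
roi=np.zeros(im.shape[:2],np.uint8); roi[140:245,255:370]=255
b=cv2.morphologyEx(hsvmask(im,(100,90,30),(125,255,255))&roi,cv2.MORPH_CLOSE,np.ones((9,9)))
bc=biggest(b); r=cv2.minAreaRect(bc); print(r)
P=[ray(c,*p,.034) for p in cv2.boxPoints(r)]
for p in P: print(p.round(4))
print('mid',np.mean(P,0).round(4), np.linalg.norm(P[0]-P[1]),np.linalg.norm(P[1]-P[2]))
k=biggest(hsvmask(im,(3,140,80),(18,255,255))&roi); (u,v),rad=cv2.minEnclosingCircle(k); print('knob',u,v,rad,ray(c,u,v,.074).round(4), ray(c,u,v,.06).round(4),cv2.contourArea(k))
rm=(hsvmask(im,(0,120,40),(2,255,255))|hsvmask(im,(165,90,40),(180,255,255)))&roi
t=biggest(rm); r=cv2.minAreaRect(t);print('tag',r,ray(c,*r[0],.1455).round(4),[ray(c,*p,.1455).round(3) for p in cv2.boxPoints(r)])
cv2.imwrite('pics/topc.png',cv2.resize(im[140:270,255:370,::-1],None,fx=5,fy=4.5 if 0 else 4.6,interpolation=cv2.INTER_CUBIC))
w=cv2.imread('pics/wrist0.png'); s=cv2.imread('pics/side0.png')[150:300,220:380]
cv2.imwrite('pics/sidec.png',cv2.resize(s,None,fx=3.9,fy=3.9,interpolation=cv2.INTER_CUBIC))
E
```

```text
((310.3834533691406, 192.7058563232422), (73.63553619384766, 78.09773254394531), 88.93909454345703)
[ 0.6237 -0.0332  0.034 ]
[ 0.6262 -0.2422  0.034 ]
[ 0.4297 -0.244   0.034 ]
[ 0.4264 -0.0395  0.034 ]
mid [ 0.5265 -0.1397  0.034 ] 0.20898773114344704 0.19642020569741586
knob 276.6666564941406 221.8333282470703 6.718648910522461 [ 0.4452 -0.0567  0.074 ] [ 0.4463 -0.0549  0.06  ] 120.5
tag ((322.44342041015625, 173.30186462402344), (3.846095323562622, 13.873414993286133), 74.05460357666016) [ 0.5552 -0.1743  0.1455] [array([ 0.555, -0.157,  0.145]), array([ 0.564, -0.189,  0.145]), array([ 0.555, -0.191,  0.145]), array([ 0.546, -0.16 ,  0.145])]
```

View pics/topc.png

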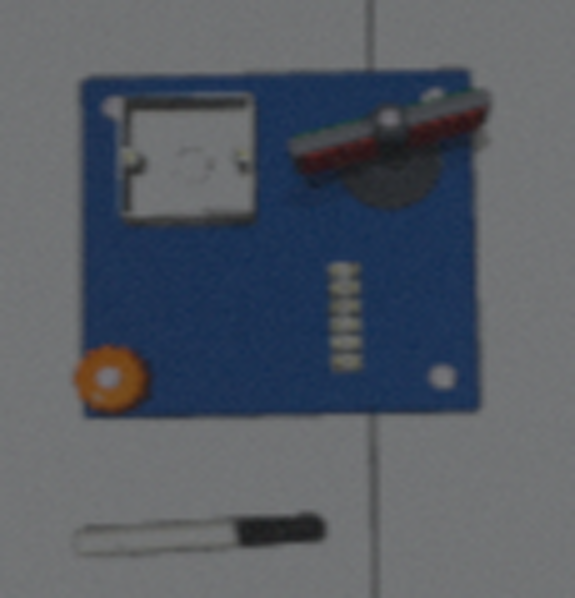

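The crop shows the knob at crop (112,378) and the tag post top at (388,118). The tag is turned a little CCW from 0, the strip is well clear of the knob, and the marker lies about 85 mm in front of it. I'll move to hover over the knob with the yaw unchanged, which leaves about 3.8 rad of clockwise wrist range.

```bash
python3 -m handwheel '[[-0.73,-0.74,0,0,0,0],[-0.73,-0.74,0,0,0,0],[-0.73,-0.74,0,0,0,0],[-0.73,-0.74,0,0,0,0],[-0.73,-0.74,0,0,0,0],[-0.73,-0.74,0,0,0,0]]' -1
python3 -m handwheel '[[-0.73,-0.74,0,0,0,0],[-0.73,-0.74,0,0,0,0],[-0.73,-0.74,0,0,0,0],[-0.73,-0.74,0,0,0,0],[-0.73,-0.74,0,0,0,0],[-0.73,-0.74,0,0,0,0]]'
python3 -m handwheel '[[-0.73,-0.74,0.2,0,0,0],[-0.73,-0.74,0.2,0,0,0],[-0.73,-0.74,0.2,0,0,0],[-0.73,-0.74,0.2,0,0,0],[-0.73,-0.74,0.2,0,0,0],[-0.73,-0.74,0.2,0,0,0],[-0.73,-0.74,0.2,0,0,0],[-0.73,-0.74,0.2,0,0,0]]'
cat > look.py <<'E'
import sys
from h import *
c=viewer.calibration('wrist'); o=robot.get_obs(); im=viewer.snapshot('wrist')
if len(sys.argv)>1: cv2.imwrite(f'pics/{sys.argv[1]}.png',im[:,:,::-1])
k=biggest(hsvmask(im,(3,140,60),(18,255,255)));(u,v),r=cv2.minEnclosingCircle(k); m=cv2.moments(k)
print('knob px',u,v,r,m['m10']/m['m00'],m['m01']/m['m00'])
P=fray(c,u,v,.074); Q=fray(c,m['m10']/m['m00'],m['m01']/m['m00'],.07); print(P.round(4),Q.round(4))
print('cam',(-np.array(c['R']).T@c['t']).round(4))
y=o['ee_rot'][2]
for z in (P,Q):
    d=z-o['tool_pos']; print('tool dx dy [mm]',1000*(np.cos(y)*d[0]+np.sin(y)*d[1]),1000*(np.sin(y)*d[0]-np.cos(y)*d[1]))
print(o['time'],o['tool_pos'].round(4),o['ee_rot'].round(4),'F',o['wrist_force'].round(2),'T',o['wrist_torque'].round(3),'w',o['width'],'q6',o['joint_positions'][5])
E
python3 look.py w1
```

```text
time: 0.65
tool_pos: [0.2828, 0.3176, 0.2055]
ee_rot: [-3.14, 0.003, 2.767]
wrist_force: [-0.1, 0.9, 0.2]
width: 0.0938
finger_force: 0.0
time: 1.15
tool_pos: [0.366, 0.1266, 0.2052]
ee_rot: [-3.139, 0.002, 2.764]
wrist_force: [-0.1, -0.1, 0.1]
width: 0.0937
finger_force: 0.0
time: 1.82
tool_pos: [0.4468, -0.0571, 0.1651]
ee_rot: [3.141, -0.001, 2.775]
wrist_force: [-0.0, -0.7, 0.3]
width: 0.0941
finger_force: 0.0
knob px 316.908447265625 197.58450317382812 21.612186431884766 316.50513236088597 197.93949216639652
[ 0.4427 -0.055   0.074 ] [ 0.4439 -0.0559  0.07  ]
cam [ 0.3743 -0.0302  0.3446]
tool dx dy [mm] 4.56844307638324 0.4413574262422434
tool dx dy [mm] 3.1556801967311285 0.09119398795509626
1.8167 [ 0.4468 -0.0571  0.1651] [ 3.1407e+00 -1.5000e-03  2.7748e+00] F [-0.03 -0.73  0.28] T [ 0.012 -0.065 -0.037] w 0.0941005096707358 q6 -1.4579050186733638
```

View pics/w1.png

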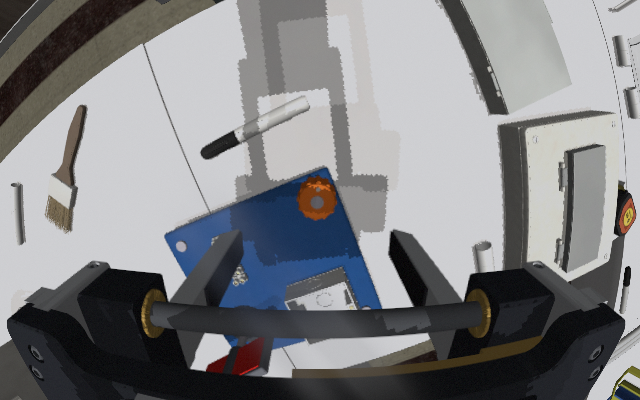

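The wrist picture shows the knob at (317,200) between the finger lines, with its hub at about (318,202). I'll measure the hub, which lies on the knob top, to get the tool-x centring without the side wall.

```bash
cat > hub.py <<'E'
from h import *
c=viewer.calibration('wrist'); o=robot.get_obs(); im=viewer.snapshot('wrist')
m=hsvmask(im,(3,140,60),(18,255,255)); k=biggest(m); f=np.zeros_like(m); cv2.drawContours(f,[k],-1,255,-1)
h=biggest(cv2.erode(f,np.ones((5,5)))&~m); M=cv2.moments(h); u,v=M['m10']/M['m00'],M['m01']/M['m00']; x,y_,w,hh=cv2.boundingRect(k)
P=fray(c,u,v,.074); far=fray(c,u,y_+hh-0.5,.074); y=o['ee_rot'][2]; lr=[fray(c,uu,v,.074) for uu in (x,x+w)]
def tl(P): d=P-o['tool_pos']; return (1000*np.array([np.cos(y)*d[0]+np.sin(y)*d[1],np.sin(y)*d[0]-np.cos(y)*d[1]])).round(2)
print('hub',u,v,M['m00'],P.round(4),'tool mm',tl(P),'far edge',tl(far),'sides',tl(lr[0]),tl(lr[1]))
E
python3 hub.py
```

```text
hub 316.17204301075265 201.93951612903226 124.0 [ 0.4465 -0.0568  0.074 ] tool mm [ 0.24 -0.27] far edge [-16.67  -0.28] sides [  0.26 -17.73] [ 0.21 18.71]
```

The tool is centred to within 0.5 mm (far edge at -16.7 against an expected -17.3). Descending.

```bash
python3 -m handwheel '[[0,0,0.15,0,0,0],[0,0,0.3,0,0,0],[0,0,0.45,0,0,0],[0,0,0.55,0,0,0],[0,0,0.6,0,0,0],[0,0,0.6,0,0,0],[0,0,0.6,0,0,0],[0,0,0.6,0,0,0]]'
cat > st.py <<'E'
from bench import robot
o=robot.get_obs(); print(round(o['time'],2),'p',(o['tool_pos']*1000).round(2),'r',o['ee_rot'].round(4),'F',o['wrist_force'].round(2),'T',o['wrist_torque'].round(3),'w',round(o['width']*1000,2),'g',o['finger_force'],'q6',round(o['joint_positions'][5],4))
E
python3 st.py; python3 -m handwheel '[[0,0,0,0,0,0],[0,0,0,0,0,0],[0,0,0,0,0,0],[0,0,0,0,0,0]]' 0.15 >/dev/null; python3 st.py;  python3 -m handwheel '[[0,0,0,0,0,0],[0,0,0,0,0,0]]' >/dev/null; python3 st.py
```

```text
time: 2.58
tool_pos: [0.4484, -0.0579, 0.0475]
ee_rot: [3.141, 0.004, 2.776]
wrist_force: [0.1, -0.5, 0.1]
width: 0.0939
finger_force: 0.0
2.58 p [448.38 -57.9   47.52] r [3.141  0.0038 2.7758] F [ 0.09 -0.5   0.14] T [-0.007  0.055  0.023] w 93.94 g 0.0 q6 -1.4591
2.92 p [447.35 -58.29  46.15] r [3.1413e+00 1.3000e-03 2.7746e+00] F [ 0.04  0.13 -1.15] T [0.001 0.031 0.028] w 71.19 g 0.0 q6 -1.4593
3.08 p [446.94 -58.2   45.57] r [3.1415e+00 2.0000e-04 2.7746e+00] F [-1.34 -0.13  0.45] T [-0.019  0.007  0.   ] w 57.21 g 0.0 q6 -1.4593
```

```bash
python3 -m handwheel '[[0.004,0.005,0,0,0,0],[0.004,0.005,0,0,0,0],[0.004,0.005,0,0,0,0],[0.004,0.005,0,0,0,0],[0.004,0.005,0,0,0,0],[0.004,0.005,0,0,0,0]]' 0.2 >/dev/null; python3 st.py; python3 -m handwheel '[[0,0,0,0,0,0],[0,0,0,0,0,0],[0,0,0,0,0,0]]' >/dev/null; python3 st.py; python3 hub.py;python3 st.py
```

```text
3.58 p [446.49 -56.89  45.45] r [ 3.1415e+00 -1.0000e-04  2.7748e+00] F [0.26 0.16 0.17] T [-0.03  -0.025 -0.027] w 37.5 g 0.0 q6 -1.4569
3.83 p [446.5  -56.9   45.47] r [ 3.1415 -0.      2.7748] F [-0.21 -0.04 -0.08] T [ 0.035  0.024 -0.057] w 37.38 g 0.0 q6 -1.4569
hub 317.2076420311714 262.38662644544996 331.5 [ 0.4462 -0.0568  0.074 ] tool mm [0.34 0.03] far edge [-15.81   0.05] sides [  0.23 -18.08] [ 0.16 17.94]
3.88 p [446.52 -56.9   45.47] r [3.1415 0.     2.7747] F [-0.62 -0.57 -0.5 ] T [ 0.032  0.074 -0.002] w 37.47 g 0.0 q6 -1.4569
```

Centred to within 0.3 mm. Closing.

```bash
python3 -m handwheel '[[0,0,0,0,0,0],[0,0,0,0,0,0],[0,0,0,0,0,0],[0,0,0,0,0,0]]' 0.4 >/dev/null; python3 st.py; python3 -m handwheel '[[0,0,0,0,0,0],[0,0,0,0,0,0],[0,0,0,0,0,0],[0,0,0,0,0,0]]' 1 >/dev/null; for i in 1 2 3; do python3 st.py;python3 -m handwheel '[[0,0,0,0,0,0]]'  >/dev/null;  done; python3 st.py
```

```text
4.22 p [446.78 -56.19  45.56] r [3.1400e+00 1.0000e-04 2.7749e+00] F [1.34 3.75 0.35] T [ 0.661 -0.184 -0.04 ] w 34.49 g 29.999992847442627 q6 -1.4568
4.55 p [446.75 -56.21  45.54] r [3.1400e+00 1.0000e-04 2.7749e+00] F [1.85 5.99 0.16] T [ 0.908 -0.307  0.014] w 34.39 g 30.000155568122864 q6 -1.4569
4.63 p [446.75 -56.22  45.53] r [3.14  0.    2.775] F [0.88 4.04 0.6 ] T [ 0.967 -0.251  0.014] w 34.61 g 30.00012695789337 q6 -1.457
4.72 p [446.76 -56.22  45.54] r [3.1400e+00 1.0000e-04 2.7749e+00] F [2.19 5.34 1.4 ] T [ 0.863 -0.29   0.023] w 34.09 g 30.000107288360596 q6 -1.4569
4.8 p [446.79 -56.23  45.56] r [3.1400e+00 1.0000e-04 2.7749e+00] F [1.55 4.47 0.43] T [ 0.931 -0.291  0.044] w 34.65 g 30.00008136034012 q6 -1.4569
```

```bash
python3 -m handwheel '[[0,0.004,0,0,0,0],[0,0.004,0,0,0,0],[0,0.004,0,0,0,0],[0,0.004,0,0,0,0]]' >/dev/null; for i in 1 2 3; do python3 st.py;python3 -m handwheel '[[0,0,0,0,0,0]]'  >/dev/null;  done; python3 st.py
```

```text
5.13 p [446.79 -56.18  45.5 ] r [3.1416 0.     2.7748] F [0.87 3.58 0.32] T [ 0.606 -0.185  0.041] w 34.81 g 30.00016897916794 q6 -1.4551
5.22 p [446.79 -56.17  45.49] r [3.1415 0.     2.7748] F [0.34 3.79 1.07] T [ 0.673 -0.164  0.04 ] w 34.54 g 30.00016450881958 q6 -1.4551
5.3 p [446.77 -56.16  45.49] r [ 3.1415 -0.      2.7748] F [0.29 3.   0.52] T [ 0.618 -0.15   0.05 ] w 34.73 g 30.000133216381073 q6 -1.4551
5.38 p [446.79 -56.14  45.49] r [3.1415 0.     2.7748] F [1.01 3.25 0.56] T [ 0.611 -0.133  0.049] w 34.83 g 30.00018686056137 q6 -1.4551
```

```bash
python3 -m handwheel '[[0,0.006,0,0,0,0],[0,0.006,0,0,0,0],[0,0.006,0,0,0,0],[0,0.006,0,0,0,0]]' >/dev/null; for i in 1 2 3; do python3 st.py;python3 -m handwheel '[[0,0,0,0,0,0]]'  >/dev/null;  done; python3 st.py
```

```text
5.72 p [446.82 -55.98  45.36] r [-3.1394e+00 -2.0000e-04  2.7747e+00] F [-1.   -1.26  1.73] T [-0.368  0.201  0.008] w 34.38 g 30.00020831823349 q6 -1.4525
5.8 p [446.83 -55.96  45.36] r [-3.1395e+00 -2.0000e-04  2.7746e+00] F [-0.13 -1.43  0.09] T [-0.519  0.247  0.011] w 34.27 g 30.00008225440979 q6 -1.4524
5.88 p [446.84 -55.96  45.36] r [-3.1396e+00 -2.0000e-04  2.7746e+00] F [-1.48 -2.63 -0.4 ] T [-0.687  0.309 -0.024] w 34.31 g 30.00016540288925 q6 -1.4524
5.97 p [446.82 -55.94  45.35] r [-3.1396e+00 -2.0000e-04  2.7746e+00] F [-1.76 -4.24  0.63] T [-0.792  0.344 -0.044] w 34.85 g 30.000297725200653 q6 -1.4524
```

```bash
python3 -m handwheel '[[0,-0.003,0,0,0,0],[0,-0.003,0,0,0,0],[0,-0.003,0,0,0,0],[0,-0.003,0,0,0,0]]' >/dev/null; for i in 1 2 3; do python3 st.py;python3 -m handwheel '[[0,0,0,0,0,0]]'  >/dev/null;  done; python3 st.py
```

```text
6.3 p [446.84 -55.95  45.37] r [-3.1408e+00 -1.0000e-04  2.7747e+00] F [-1.85 -4.38  0.  ] T [-0.895  0.271  0.001] w 34.33 g 30.000801980495453 q6 -1.4537
6.38 p [446.84 -55.94  45.42] r [-3.1407e+00 -1.0000e-04  2.7748e+00] F [-0.83 -5.3  -0.75] T [-0.954  0.406 -0.017] w 34.48 g 30.00092625617981 q6 -1.4537
6.47 p [446.87 -55.95  45.42] r [-3.1408e+00 -1.0000e-04  2.7748e+00] F [-2.21 -4.45  0.12] T [-0.997  0.353 -0.021] w 34.62 g 30.001075565814972 q6 -1.4537
6.55 p [446.87 -55.93  45.42] r [-3.1408 -0.      2.7748] F [-2.32 -5.3  -0.5 ] T [-0.997  0.404  0.018] w 34.7 g 30.001114010810852 q6 -1.4538
```

```bash
python3 -m handwheel '[[0,-0.003,0,0,0,0],[0,-0.003,0,0,0,0],[0,-0.003,0,0,0,0],[0,-0.003,0,0,0,0]]' >/dev/null; python3 st.py;python3 -m handwheel '[[0,0,0,0,0,0],[0,0,0,0,0,0],[0,0,0,0,0,0]]'  >/dev/null;   python3 st.py
```

```text
6.88 p [446.85 -55.98  45.46] r [3.1412 0.     2.7749] F [-0.7  -2.76 -0.7 ] T [-0.725  0.294 -0.042] w 34.79 g 30.00129908323288 q6 -1.4551
7.13 p [446.85 -56.    45.47] r [3.1412 0.     2.7748] F [-0.42 -2.67 -0.72] T [-0.647  0.278 -0.   ] w 34.65 g 30.001172125339508 q6 -1.4551
```

```bash
python3 -m handwheel '[[0,0,0,0,0,0.15],[0,0,0,0,0,0.3],[0,0,0,0,0,0.45],[0,0,0,0,0,0.6],[0,0,0,0,0,0.75],[0,0,0,0,0,0.9],[0,0,0,0,0,0.9],[0,0,0,0,0,0.9]]' >/dev/null; python3 st.py
python3 -m handwheel '[[0,0,0,0,0,0.15],[0,0,0,0,0,0.3],[0,0,0,0,0,0.45],[0,0,0,0,0,0.6],[0,0,0,0,0,0.75],[0,0,0,0,0,0.9],[0,0,0,0,0,0.9],[0,0,0,0,0,0.9]]' >/dev/null; python3 st.py;python3 -m handwheel '[[0,0,0,0,0,0]]'  >/dev/null;   python3 st.py;python3 -m handwheel '[[0,0,0,0,0,0]]'  >/dev/null;   python3 st.py; python3 hub.py
```

```text
7.8 p [446.7  -56.17  45.44] r [-3.1415e+00 -2.0000e-04  2.3054e+00] F [-2.37 -3.56 -0.1 ] T [-0.751  0.302 -0.009] w 34.19 g 30.00023514032364 q6 -0.9858
8.47 p [446.5  -56.25  45.39] r [-3.1410e+00 -1.0000e-04  1.8353e+00] F [-2.94 -3.76 -0.44] T [-0.873  0.454 -0.052] w 34.65 g 30.000091195106506 q6 -0.5156
8.55 p [446.52 -56.23  45.4 ] r [-3.1410e+00 -1.0000e-04  1.8347e+00] F [-2.44 -5.01 -0.48] T [-0.871  0.459  0.006] w 34.62 g 30.000033974647522 q6 -0.515
8.63 p [446.5  -56.22  45.36] r [-3.1409 -0.      1.8342] F [-2.53 -4.22  0.22] T [-0.881  0.501  0.077] w 34.19 g 30.00000536441803 q6 -0.5145
hub 315.3655589123867 262.44108761329306 331.0 [ 0.4465 -0.0562  0.074 ] tool mm [0.03 0.01] far edge [-16.07  -0.02] sides [ -0.07 -16.  ] [-0.12 17.25]
```

```bash
cat > st2.py <<'E'
from bench import robot
o=robot.get_obs(); print(round(o['time'],2),'p',(o['tool_pos']*1000).round(2),'yaw',o['ee_rot'][2].round(4),'F',o['wrist_force'].round(2),'T',o['wrist_torque'].round(2),'q6',round(o['joint_positions'][5],3))
E
python3 -m handwheel '[[-0.002,-0.002,0,0,0,0.1],[-0.002,-0.002,0,0,0,0.2],[-0.002,-0.002,0,0,0,0.3]]' >/dev/null; python3 st2.py
for i in 1 2 3 4; do python3 -m handwheel '[[0,0,0,0,0,0.1]]' >/dev/null; python3 st2.py; python3 -m handwheel '[[0,0,0,0,0,0.1]]' >/dev/null; python3 st2.py; python3 -m handwheel '[[0,0,0,0,0,0.1]]' >/dev/null; python3 st2.py;python3 -m handwheel '[[0,0,0,0,0,0.0]]' >/dev/null; python3 st2.py;  done
```

```text
8.93 p [446.44 -56.31  45.43] yaw 1.6745 F [-3.37 -3.12  0.67] T [-0.64  0.46  0.06] q6 -0.356
9.02 p [446.42 -56.3   45.44] yaw 1.6221 F [-3.04 -2.46  0.07] T [-0.66  0.51  0.03] q6 -0.304
9.1 p [446.39 -56.31  45.45] yaw 1.5698 F [-2.88 -3.1   0.18] T [-0.7   0.45  0.05] q6 -0.251
9.18 p [446.38 -56.32  45.47] yaw 1.5174 F [-2.44 -3.56  0.51] T [-0.68  0.48  0.1 ] q6 -0.199
9.27 p [446.37 -56.33  45.46] yaw 1.5187 F [-2.53 -2.25  0.09] T [-0.69  0.51 -0.03] q6 -0.2
9.35 p [446.34 -56.33  45.44] yaw 1.4676 F [-3.21 -2.39  0.51] T [-0.65  0.5   0.07] q6 -0.149
9.43 p [446.34 -56.32  45.46] yaw 1.4138 F [-3.69 -2.52  1.23] T [-0.62  0.53  0.06] q6 -0.095
9.52 p [446.33 -56.32  45.48] yaw 1.3613 F [-2.33 -2.85  1.81] T [-0.63  0.53  0.04] q6 -0.043
9.6 p [446.31 -56.33  45.47] yaw 1.3624 F [-2.98 -3.51  1.34] T [-0.61  0.58 -0.09] q6 -0.044
9.68 p [446.26 -56.32  45.41] yaw 1.3113 F [-2.97 -2.77  0.95] T [-0.62  0.56  0.08] q6 0.007
9.77 p [446.22 -56.32  45.42] yaw 1.2574 F [-3.95 -2.77  1.31] T [-0.54  0.62  0.09] q6 0.061
9.85 p [446.23 -56.31  45.46] yaw 1.2049 F [-4.24 -3.05  1.09] T [-0.58  0.63  0.04] q6 0.114
9.93 p [446.21 -56.33  45.45] yaw 1.2059 F [-4.43 -3.11  1.21] T [-0.6   0.62 -0.05] q6 0.113
10.02 p [446.2  -56.29  45.43] yaw 1.1546 F [-4.25 -1.87  1.27] T [-0.55  0.59  0.04] q6 0.164
10.1 p [446.17 -56.29  45.45] yaw 1.1008 F [-4.21 -1.62  3.01] T [-0.55  0.66  0.1 ] q6 0.218
10.18 p [446.15 -56.29  45.44] yaw 1.0483 F [-4.96 -2.32  1.87] T [-0.53  0.68  0.03] q6 0.27
10.27 p [446.14 -56.29  45.42] yaw 1.0492 F [-4.28 -2.5   1.36] T [-0.52  0.71 -0.04] q6 0.269
```

```bash
python3 -m handwheel '[[-0.002,-0.001,0,0,0,0.1],[-0.002,-0.001,0,0,0,0.2],[-0.002,-0.001,0,0,0,0.2]]' >/dev/null; python3 st2.py
for i in 1 2 3 4; do python3 -m handwheel '[[0,0,0,0,0,0.1]]' >/dev/null; python3 st2.py; python3 -m handwheel '[[0,0,0,0,0,0.1]]' >/dev/null; python3 st2.py; python3 -m handwheel '[[0,0,0,0,0,0.0]]' >/dev/null; python3 st2.py;python3 -m handwheel '[[0,0,0,0,0,0.0]]' >/dev/null; python3 st2.py;  done
```

```text
10.52 p [446.07 -56.31  45.47] yaw 0.9447 F [-3.73 -1.35  1.61] T [-0.32  0.62 -0.01] q6 0.373
10.6 p [446.05 -56.31  45.46] yaw 0.8933 F [-3.06 -0.97  1.73] T [-0.26  0.64  0.06] q6 0.424
10.68 p [446.05 -56.29  45.55] yaw 0.8395 F [-3.44 -0.47  2.27] T [-0.31  0.71 -0.02] q6 0.478
10.77 p [446.04 -56.32  45.56] yaw 0.8402 F [-4.14  0.59  2.23] T [-0.22  0.71 -0.05] q6 0.478
10.85 p [446.08 -56.3   45.57] yaw 0.8412 F [-4.42 -0.39  2.49] T [-0.14  0.75 -0.06] q6 0.477
10.93 p [446.04 -56.32  45.63] yaw 0.7878 F [-4.48  0.    3.52] T [-0.12  0.8   0.12] q6 0.53
11.02 p [446.03 -56.3   45.69] yaw 0.7338 F [-4.14  0.31  3.23] T [-0.09  0.86  0.14] q6 0.584
11.1 p [446.04 -56.28  45.68] yaw 0.7346 F [-4.91  0.65  3.37] T [ 0.01  0.91 -0.  ] q6 0.583
11.18 p [446.03 -56.32  45.68] yaw 0.7359 F [-4.65  1.26  4.53] T [ 0.05  0.96 -0.01] q6 0.582
11.27 p [446.   -56.31  45.72] yaw 0.6826 F [-5.73  0.42  4.71] T [0.13 1.01 0.06] q6 0.635
11.35 p [446.05 -56.29  45.84] yaw 0.6286 F [-4.9   0.34  5.92] T [0.13 1.   0.01] q6 0.689
11.43 p [446.03 -56.32  45.85] yaw 0.6291 F [-5.24  0.78  5.49] T [ 0.14  1.04 -0.06] q6 0.689
11.52 p [446.03 -56.31  45.84] yaw 0.6306 F [-5.9   1.5   5.72] T [0.06 1.01 0.02] q6 0.687
11.6 p [446.03 -56.3   45.9 ] yaw 0.5778 F [-5.04  1.45  5.87] T [0.16 1.11 0.03] q6 0.74
11.68 p [446.03 -56.28  45.98] yaw 0.5239 F [-5.39  1.7   6.35] T [0.2  1.1  0.05] q6 0.794
11.77 p [446.01 -56.26  45.99] yaw 0.5245 F [-5.01  1.31  6.26] T [ 0.2   1.09 -0.  ] q6 0.793
11.85 p [446.02 -56.28  45.99] yaw 0.526 F [-4.93  1.87  6.4 ] T [0.18 1.11 0.01] q6 0.792
```

Contact shows clearly at yaw ≈ 0.90, where Fz and z both start rising. I'm now about 0.7 mm of screw travel past it. I'll turn about 0.1 rad more, relax the side load and let go.

```bash
python3 -m handwheel '[[-0.002,-0.0015,0,0,0,0.1],[-0.002,-0.0015,0,0,0,0.2],[-0.002,-0.0015,0,0,0,0.2],[-0.002,-0.0015,0,0,0,0.2]]' >/dev/null; python3 st.py
python3 -m handwheel '[[0,0,0,0,0,0],[0,0,0,0,0,0],[0,0,0,0,0,0]]' 0 >/dev/null; python3 st.py
for i in 1 2 3 4; do python3 -m handwheel '[[0,0,0,0,0,0.0],[0,0,0,0,0,0]]' >/dev/null; python3 st2.py;  done
```

```text
12.18 p [446.02 -56.25  46.17] r [-3.1409e+00 -1.4000e-03  4.2120e-01] F [-4.23  1.78  6.6 ] T [ 0.165  0.995 -0.043] w 34.69 g 30.001286566257477 q6 0.8964
12.43 p [446.47 -56.77  45.42] r [ 3.141e+00 -1.800e-03  4.198e-01] F [ 0.59 -0.35  0.75] T [0.013 0.174 0.004] w 46.33 g 0.0 q6 0.8978
12.6 p [445.95 -56.81  45.34] yaw 0.419 F [0.64 0.58 0.89] T [0.02 0.16 0.06] q6 0.899
12.77 p [445.73 -56.82  45.37] yaw 0.4187 F [-0.29  0.07  0.97] T [-0.04  0.15  0.04] q6 0.899
12.93 p [445.67 -56.8   45.44] yaw 0.4187 F [-0.44 -1.2   0.68] T [-0.06  0.16 -0.07] q6 0.899
13.1 p [445.67 -56.81  45.47] yaw 0.4187 F [-0.6   0.3  -0.16] T [-0.07  0.13  0.01] q6 0.899
```

Released cleanly. As a check, I'll press on the knob top with shut fingers to see whether the corner still gives.

```bash
python3 -m handwheel '[[0,0,0,0,0,0],[0,0,0,0,0,0]]' -0.3 >/dev/null
python3 -m handwheel '[[0,0,-0.1,0,0,0],[0,0,-0.2,0,0,0],[0,0,-0.2,0,0,0],[0,0,-0.2,0,0,0],[0,0,-0.2,0,0,0]]' >/dev/null; python3 st2.py
python3 -m handwheel '[[0,0,0,0,0,0],[0,0,0,0,0,0],[0,0,0,0,0,0],[0,0,0,0,0,0],[0,0,0,0,0,0],[0,0,0,0,0,0],[0,0,0,0,0,0],[0,0,0,0,0,0]]' 1 >/dev/null; python3 st.py
python3 -m handwheel '[[0,0,0.03,0,0,0],[0,0,0.05,0,0,0],[0,0,0.05,0,0,0],[0,0,0.05,0,0,0]]' >/dev/null; python3 st2.py
```

```text
13.68 p [445.21 -56.7   84.69] yaw 0.4186 F [0.19 0.47 1.4 ] T [-0.02  0.08 -0.02] q6 0.899
14.35 p [445.66 -56.82  85.48] r [-3.1415e+00 -1.0000e-04  4.1860e-01] F [-0.4   0.67 -0.85] T [-0.032  0.14   0.104] w 11.45 g 0.0 q6 0.899
14.68 p [445.16 -56.68  74.79] yaw 0.4185 F [-1.   -0.27  0.97] T [-0.03  0.09 -0.03] q6 0.899
```

```bash
python3 -m handwheel '[[0,0,0,0,0,0],[0,0,0,0,0,0],[0,0,0,0,0,0]]' >/dev/null; python3 st.py
for i in 1 2 3 4 5; do python3 -m handwheel '[[0,0,0.0025,0,0,0],[0,0,0.0025,0,0,0]]' >/dev/null; python3 st2.py; python3 -m handwheel '[[0,0,0,0,0,0]]' >/dev/null; python3 st2.py; done
```

```text
14.93 p [445.79 -56.86  75.64] r [ 3.1414e+00 -3.0000e-04  4.1860e-01] F [ 0.43  0.17 -0.6 ] T [-0.003  0.133  0.03 ] w 0.09 g 0.0 q6 0.899
15.1 p [445.71 -56.8   75.02] yaw 0.4187 F [-0.18 -0.4  -0.46] T [-0.09  0.14 -0.04] q6 0.899
15.18 p [445.68 -56.8   75.02] yaw 0.4186 F [ 0.06 -0.47  0.3 ] T [-0.06  0.15  0.01] q6 0.899
15.35 p [445.59 -56.79  74.38] yaw 0.4186 F [ 0.38 -0.99 -0.99] T [-0.06  0.18  0.  ] q6 0.899
15.43 p [445.62 -56.8   74.45] yaw 0.4186 F [0.97 0.4  0.07] T [-0.01  0.11  0.02] q6 0.899
15.6 p [445.59 -56.8   73.86] yaw 0.4186 F [-0.24  0.32 -0.92] T [-0.06  0.1   0.  ] q6 0.899
15.68 p [445.61 -56.78  73.91] yaw 0.4187 F [ 0.32  0.73 -1.3 ] T [0.03 0.08 0.01] q6 0.899
15.85 p [445.72 -56.84  73.63] yaw 0.4186 F [ 0.36 -0.7   0.42] T [-0.    0.14  0.03] q6 0.899
15.93 p [445.74 -56.85  73.63] yaw 0.4186 F [-0.57  0.23  1.42] T [-0.05  0.14  0.01] q6 0.899
16.1 p [445.77 -56.81  73.53] yaw 0.4187 F [-1.22  0.37  5.09] T [0.04 0.4  0.02] q6 0.899
16.18 p [445.79 -56.82  73.53] yaw 0.4187 F [-1.68  0.18  3.92] T [ 0.08  0.42 -0.01] q6 0.899
```

```bash
for i in 1 2 3 4; do python3 -m handwheel '[[0,0,0.0025,0,0,0],[0,0,0.0025,0,0,0]]' >/dev/null; python3 st2.py; python3 -m handwheel '[[0,0,0,0,0,0]]' >/dev/null; python3 st2.py; done
```

```text
16.35 p [445.85 -56.87  73.49] yaw 0.4186 F [-2.4   0.32  7.29] T [ 0.07  0.64 -0.04] q6 0.899
16.43 p [445.84 -56.83  73.46] yaw 0.4187 F [-2.5   0.44  7.42] T [0.07 0.63 0.02] q6 0.899
16.6 p [445.88 -56.81  73.41] yaw 0.4187 F [-3.14  0.84  9.38] T [0.14 0.74 0.04] q6 0.899
16.68 p [445.87 -56.84  73.41] yaw 0.4187 F [-3.26  0.24  7.98] T [ 0.16  0.81 -0.01] q6 0.899
16.85 p [445.89 -56.85  73.36] yaw 0.4187 F [-4.3   0.74 10.92] T [ 0.2   0.99 -0.01] q6 0.899
16.93 p [445.92 -56.82  73.36] yaw 0.4187 F [-3.92  0.63 11.06] T [ 0.12  0.95 -0.04] q6 0.899
17.1 p [445.97 -56.85  73.33] yaw 0.4187 F [-5.64  2.05 12.46] T [0.16 1.1  0.  ] q6 0.899
17.18 p [445.94 -56.84  73.31] yaw 0.4187 F [-4.89  0.52 12.55] T [0.22 1.07 0.01] q6 0.899
```

The corner is firm: 12 N gives 0.3 mm with no sag, so the stand bears. Next I'll retract straight up and locate the tag's post.

```bash
python3 -m handwheel '[[0,0,-0.1,0,0,0],[0,0,-0.3,0,0,0],[0,0,-0.5,0,0,0],[0,0,-0.6,0,0,0],[0,0,-0.6,0,0,0],[0,0,-0.6,0,0,0]]' >/dev/null; python3 st.py
python3 - <<'E'
from h import *
c=viewer.calibration('top'); print('post',ray(c,332.6,165.7,.1545).round(4))
print('wings', ray(c,255+297/5,140+155/4.6,.1455).round(4), ray(c,255+485/5,140+104/4.6,.1455).round(4))
im=viewer.snapshot('top'); cv2.imwrite('pics/topd.png',cv2.resize(im[140:270,255:370,::-1],None,fx=5,fy=4.6,interpolation=cv2.INTER_CUBIC))
w=viewer.snapshot('wrist'); cv2.imwrite('pics/w2.png',w[:,:,::-1])
E
```

```text
17.68 p [446.39 -57.03 191.82] r [ 3.1399e+00 -2.2000e-03  4.1860e-01] F [ 0.63  0.81 -0.67] T [-0.043  0.16  -0.025] w 0.62 g 0.0 q6 0.899
post [ 0.5716 -0.1986  0.1545]
wings [ 0.5544 -0.1551  0.1455] [ 0.5808 -0.245   0.1455]
```

View pics/w2.png

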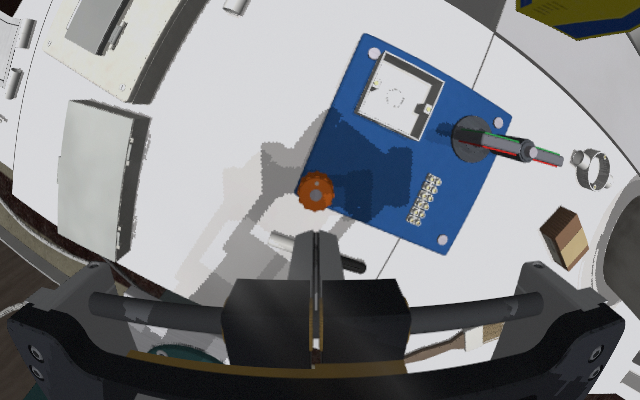

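The wrist picture shows the post top at (531,150) with the tag nearly edge-on, and the knob at (317,190) with the plate in place. I'll push the left wing around from behind with the shut fingers, so I'm computing the arc.

Run:
```python
from h import *
c=viewer.calibration('wrist'); print('post', fray(c,531,150,.1545).round(4))
o=robot.get_obs(); y=o['ee_rot'][2]; p=o['tool_pos']; print(p)
ex=np.array([np.cos(y),np.sin(y)]); ey=np.array([np.sin(y),-np.cos(y)])
P=np.array([.570,-.199]); pt=lambda a:P+.040*np.array([np.cos(np.radians(a)),np.sin(np.radians(a))])
t=lambda d:(np.array([d@ex,d@ey])/.2).round(3)
print('to start',t(pt(50)-p[:2]))
for A,B in ((50,150),(150,250)):
    print([list(t(pt(a)-pt(A))) for a in np.linspace(A,B,11)[1:]])
```

```text
post [ 0.5733 -0.1945  0.1545]
[ 0.44478121 -0.05661851  0.18898557]
to start [0.462 0.817]
[[np.float64(-0.018), np.float64(-0.03)], [np.float64(-0.041), np.float64(-0.056)], [np.float64(-0.068), np.float64(-0.078)], [np.float64(-0.098), np.float64(-0.095)], [np.float64(-0.131), np.float64(-0.106)], [np.float64(-0.166), np.float64(-0.112)], [np.float64(-0.201), np.float64(-0.111)], [np.float64(-0.235), np.float64(-0.104)], [np.float64(-0.267), np.float64(-0.092)], [np.float64(-0.297), np.float64(-0.074)]]
[[np.float64(-0.026), np.float64(0.023)], [np.float64(-0.048), np.float64(0.05)], [np.float64(-0.065), np.float64(0.08)], [np.float64(-0.076), np.float64(0.113)], [np.float64(-0.082), np.float64(0.148)], [np.float64(-0.081), np.float64(0.183)], [np.float64(-0.075), np.float64(0.217)], [np.float64(-0.062), np.float64(0.249)], [np.float64(-0.044), np.float64(0.279)], [np.float64(-0.021), np.float64(0.306)]]
```

```bash
python3 -m handwheel '[[0.1,0.18,-0.03,0,0,0],[0.2,0.36,-0.05,0,0,0],[0.3,0.54,-0.05,0,0,0],[0.4,0.7,-0.05,0,0,0],[0.467,0.82,-0.05,0,0,0],[0.467,0.82,-0.05,0,0,0],[0.467,0.82,-0.05,0,0,0],[0.467,0.82,-0.05,0,0,0]]' >/dev/null; python3 st2.py
python3 -m handwheel '[[0,0,0.1,0,0,0],[0,0,0.2,0,0,0],[0,0,0.35,0,0,0],[0,0,0.48,0,0,0],[0,0,0.48,0,0,0],[0,0,0.48,0,0,0],[0,0,0.48,0,0,0]]' >/dev/null; python3 st2.py
python3 -c "
from h import *
cv2.imwrite('pics/w3.png',viewer.snapshot('wrist')[:,:,::-1])"
```

```text
18.45 p [ 596.49 -168.06  198.69] yaw 0.4187 F [ 0.15  0.27 -0.16] T [-0.04  0.15 -0.03] q6 0.786
19.03 p [ 597.99 -168.36  107.05] yaw 0.4192 F [-0.43 -0.81  1.03] T [-0.02  0.13  0.01] q6 0.786
```

View pics/w3.png

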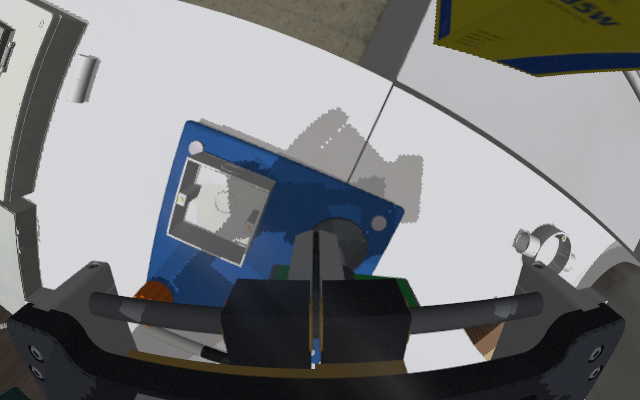

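The fingers are down behind the left wing: the green back face shows behind them at about (280–415, 270–300), and there is no contact force. Pushing along the arc.

```bash
python3 -m handwheel '[[-0.018,-0.03,0,0,0,0],[-0.041,-0.056,0,0,0,0],[-0.068,-0.078,0,0,0,0],[-0.098,-0.095,0,0,0,0],[-0.131,-0.106,0,0,0,0],[-0.166,-0.112,0,0,0,0],[-0.201,-0.111,0,0,0,0],[-0.235,-0.104,0,0,0,0],[-0.267,-0.092,0,0,0,0],[-0.297,-0.074,0,0,0,0]]' >/dev/null; python3 st2.py
python3 -m handwheel '[[-0.026,0.023,0,0,0,0],[-0.048,0.05,0,0,0,0],[-0.065,0.08,0,0,0,0],[-0.076,0.113,0,0,0,0],[-0.082,0.148,0,0,0,0]]' >/dev/null; python3 st2.py
python3 -c "
from h import *
cv2.imwrite('pics/w4.png',viewer.snapshot('wrist')[:,:,::-1])
im=viewer.snapshot('top'); cv2.imwrite('pics/tope.png',cv2.resize(im[140:270,255:370,::-1],None,fx=5,fy=4.6,interpolation=cv2.INTER_CUBIC))"
```

```text
19.92 p [ 536.53 -179.73  104.83] yaw 0.4184 F [-0.59  0.07 -0.07] T [ 0.09  0.03 -0.03] q6 0.729
20.33 p [ 534.29 -213.79  104.83] yaw 0.4183 F [-1.01  1.07 -0.4 ] T [0.16 0.19 0.  ] q6 0.673
```

View pics/w4.png

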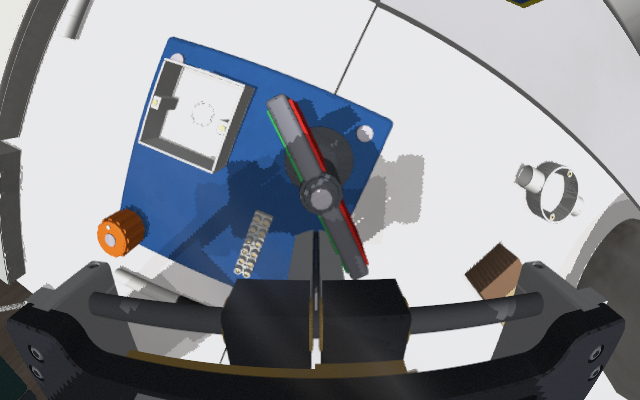

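The tag has turned well over half way, with the finger pressing on the green side and the near wing at (360,270). Continuing to the stop.

```bash
python3 -m handwheel '[[0.001,0.035,0,0,0,0],[0.007,0.069,0,0,0,0],[0.02,0.101,0,0,0,0],[0.035,0.126,0,0,0,0]]' >/dev/null; python3 st2.py
for i in 1 2 3; do python3 -m handwheel '[[0.012,0.004,0,0,0,0],[0.012,0.004,0,0,0,0]]' >/dev/null; python3 st2.py; done
```

```text
20.77 p [ 551.55 -233.89  104.87] yaw 0.4184 F [-0.02 -0.26 -0.3 ] T [-0.    0.21 -0.01] q6 0.657
20.93 p [ 554.29 -233.25  104.8 ] yaw 0.4186 F [-0.51  0.04  0.04] T [-0.01  0.15  0.01] q6 0.66
21.1 p [ 556.01 -232.77  104.89] yaw 0.4188 F [ 0.23 -1.94  0.5 ] T [-0.08  0.26 -0.04] q6 0.662
21.27 p [ 556.94 -232.74  104.73] yaw 0.4182 F [-5.84 -0.73  0.56] T [-0.28  1.   -0.04] q6 0.664
```

The tag is at the stop (5.8 N). Backing off, going up, and checking.

```bash
python3 -m handwheel '[[-0.03,-0.013,0,0,0,0],[-0.09,-0.04,0,0,0,0],[-0.13,-0.06,0,0,0,0],[-0.13,-0.06,0,0,0,0]]' >/dev/null; python3 st2.py
python3 -m handwheel '[[0,0,-0.15,0,0,0],[0,0,-0.3,0,0,0],[-0.1,0.0,-0.45,0,0,0],[-0.3,-0.1,-0.5,0,0,0],[-0.5,-0.2,-0.5,0,0,0],[-0.7,-0.3,-0.5,0,0,0],[-0.7,-0.3,-0.5,0,0,0],[-0.7,-0.3,-0.5,0,0,0]]' >/dev/null; python3 st2.py
python3 -c "
from h import *
a=viewer.snapshot('top')[120:280,240:380,::-1]; s=viewer.snapshot('side')[150:300,220:380,::-1]; w=viewer.snapshot('wrist')[:,:,::-1]
cv2.imwrite('pics/wf.png',w); a0=cv2.imread('pics/top0.png')[120:280,240:380]
r=lambda i:cv2.resize(i,(400,300 if i is s else 457)[:2],interpolation=cv2.INTER_CUBIC)
row1=np.hstack([cv2.resize(a0,(260,297)),cv2.resize(a,(260,297)),cv2.resize(s,(280,297))])
cv2.imwrite('pics/fin.png',np.vstack([row1,cv2.resize(w,(480,300))] if 0 else [row1,np.hstack([cv2.resize(w,(480,300)),np.zeros((300,320,3),np.uint8)])]))"
```

```text
21.6 p [ 528.85 -231.8   105.23] yaw 0.4182 F [-0.82  1.25  0.25] T [-0.07  0.17  0.03] q6 0.641
22.27 p [ 376.23 -234.11  205.86] yaw 0.4164 F [ 0.41 -0.09  0.63] T [-0.07  0.12 -0.02] q6 0.469
```

View pics/fin.png

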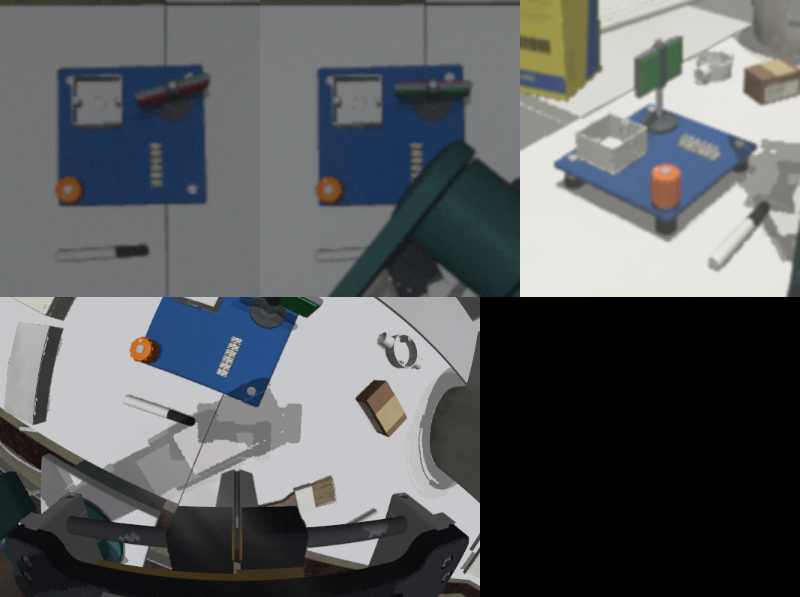

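The picture shows the tag's green face square to the front, the stand and bystanders where they were, and the arm clear. Handing in.

```bash
python3 -m handwheel '[[0,0,0,0,0,0],[0,0,0,0,0,0],[0,0,0,0,0,0]]' >/dev/null; python3 -c "
from bench import robot
print(robot.close_job())"
```

```text
the job is handed in; nothing more can be done
None
```

I set the front left foot about 0.9 mm of screw travel past first touch (estimated from the wrist force; the corner held firm under 12 N, though I did not press-test the other three), then turned the tag to its stop with the green face to the front, saw no change in the stand or the things around it, and handed the job in at about 23 s.

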